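Raise the fume hood's sash to the working mark

TASK

Open the bench-top fume hood for work: with your fingertips beneath the lip along the bottom of its sliding front window, push the window up gently and smoothly until the underside of the lip is level with the red marker clips on its two front posts. Do not go past the markers, do not pinch the lip, and leave the cups, the bottle and the jar standing where they are. Then take your hand away and leave the window standing at that height.

Things in the scene. Friction and masses are not known exactly. Their poses are not given: they have to be found in the camera images.
- hood: clear-walled bench-top fume hood, 560 wide, 360 deep, 650 high, fixed, its front towards the robot. Origin at bench height, mid width, in the plane of the front faces of its two white 30 mm front posts (centres 265 mm to either side); x points level into the hood, away from the robot, y left along the front, z up. An 18 mm high sill runs along the front; its nose ends 29 mm before the posts
- sash (a joint): height of the sliding window (sash), m, above its closed position: the lip's underside is 30 mm above the bench at 0 and rises straight up with the joint, to 340 mm at 0.31. Counterweights on rods outside the hood (they sink as it rises) balance it: it takes 3 to 6 N to push up and stays where it is left
- lip (a point): middle of the lower front edge of the lip along the sash's bottom. The lip is a level aluminium plate with a blue top, 460 mm long (y of the hood), 10 mm thick, standing out 40 mm from the posts' faces towards the robot; its underside is flat and free from beneath. Above it the clear pane, 300 mm high, slides between the posts. Axes as the hood's
- mark: the working-height mark: a red 8 mm thick plastic clip clamped level round each front post, both at the same height, 230 to 315 mm above the bench (varies); each has a flat blade 46 mm wide standing out 45 mm before the post, just outside the lip's end. Origin midway between the posts, in the plane of their faces, at the middle of the clips' thickness. The lip's underside must come to this height
- cup_a: a lidded clear plastic sample cup, 72 mm across its white lid, 51 mm tall, origin at the centre of its foot; on the red tray in the hood, left; must stay as it stands
- cup_b: a lidded clear plastic sample cup, 72 mm across its white lid, 51 mm tall, origin at the centre of its foot; on the red tray in the hood, middle; must stay as it stands
- cup_c: a lidded clear plastic sample cup, 72 mm across its green lid, 51 mm tall, origin at the centre of its foot; on the red tray in the hood, right; must stay as it stands
- bottle: closed clear bottle with a black cap, 60 mm across, 150 mm tall, origin at the centre of its foot; stands on the bench before one end of the lip; must stay as it stands
- jar: closed amber jar with a white cap, 68 mm across, 95 mm tall, origin at the centre of its foot; stands on the bench before the other end of the lip; must stay as it stands
Not all that is in view belongs to the job. What is shaped like the bottle but pink or yellow is not meant.

How it is judged:
By the outcome, as a careful person would: the job done as asked, in the order asked, and still so for the second after the job is handed in, with the robot touching nothing.
It also fails if it takes over 61 s, if anything falls off the work surface, if the arm or the gripper's body presses on something with over 40 N, if the wrist force passes 120 N, or if a joint passes its speed limit or range.

ROBOT

A 6-joint arm with a two-finger parallel gripper is mounted at the origin on the work surface. World frame = base frame: x ahead of the robot, y to its left, z up, the work surface at z = 0. Lengths are in m, angles in rad, forces in N, time in s.
With the tool pointing down it reaches from about 0.425 to 0.95 m from the base axis. Payload 3.5 kg.
Tool frame: the origin (TCP) lies between the finger pads; the fingertips stand 25 mm ahead of it and the grasp point (between the pads) lies 6 mm ahead of it (ctrl.finger_overhang is the distance from the TCP to the fingertips, in m); x points along the fingers, y is the direction in which the jaws open and shut, and the axes are right-handed (so a half turn about x gives the same grasp; the last joint's range is limited). The gripper opens to 85 mm and grips with 20 to 120 N. Pads are 22 mm wide; open, the fingers measure 114 mm over their backs; the gripper's body (76 mm by 85 mm) begins 54 mm behind the grasp point. The pads swing forward as they close: fully open they stand 13 mm farther back than shut.
Start: joints at [-1.425, 0.286, 1.577, -0, 1.279, -0.15], TCP at [0.197, -0.646, 0.256] pointing down, gripper open.
Joint ranges: [-2.77, 2.77], [-0.9, 2.22], [0.21, 2.48], [-1.53, 4.67], [0.24, 2.81], [-2.84, 2.84]. Speed limits (rad/s): [2.79, 2.79, 3.14, 3.14, 3.14, 3.14].

INTERFACE

Orientations are given as a unit quaternion [x, y, z, w].
In Python, from plant import ctrl gives the robot as it stands.
- The arm moves only by the tool play_rows, never from a script. Its argument "targets" is a list of rows, each an object with "delta_pos": the shift along the world's x, y, z normalised to -1 to 1, where 1 is 1000 mm, a list of three; "delta_rot": the turn, a rotation vector about the world's x, y, z normalised to -1 to 1, where 1 is pi rad, a list of three; "claw": the finger opening in mm, from 0 to 85.4. In form: [{"delta_pos": [tx, ty, tz], "delta_rot": [wx, wy, wz], "claw": claw}, ...]. A call has 1 to 20 rows; each row is the pose to reach, as a shift and turn from the pose measured when the call began, turning the shorter way round; what a row does not reach only later rows make up. A row lasts 1/12 s, in which the tool goes at most 41.7 mm and 7.16 degrees, less where a joint would pass 70% of its speed; a pose out of reach is approached as far as the arm can. A call with a number of a shift or a turn outside -1 to 1 is refused whole. A call with a gripper value outside its range is refused whole. The fingers move at their own pace and stop on an object; "newtons" is the grip in N (left out, the last holds). Time passes only in rows, so rows that repeat a pose let the fingers close. It gives the time, the measured TCP pose, the force and the opening at its end, in the units of the state.
- ctrl.get_state(): the state, without advancing time (a new reading comes with each control period).
- ctrl.read_camera(name): name is "side" or "top" or "wrist"; returns the picture (480x640x3 uint8, blue, green, red); there is no depth.
- ctrl.calibration(name): a dict with "fx", "fy", "cx", "cy" (pixels), "camera_from_world" (4x4, takes a point from world to camera coordinates). Camera axes: x right, y down, z forward; pixel columns grow to the right and rows downward; lengths in m; the calibration is good to about 2 mm. A picture is of the moment at which its call begins: read the wrist's pose just before it. calibration takes no time and is no camera call; for the wrist camera it gives the pose at the moment of the call.
- ctrl.sign_off(): hands the job in, once; it reports no verdict.
The state is a dict: "time": time; "qpos": joint angles; "dq": joint speeds; "joint_efforts": joint torques, N m; "eef_pos": TCP position; "tcp_rot": TCP orientation; "contact_force": force on the tool from outside, world axes, zero at the start; "wrist_torque": the same for the moment, N m; "opening": opening from 0.0 (shut) to 1.0 (fully open).
Only numpy, scipy, OpenCV 4.12 (cv2) and the standard library are available. Lean on these libraries where they do the work, as an engineer would, in place of code of your own. Each camera call takes 0.05 s, during which the arm holds its last target. There are 200 camera calls.

## Working session

There is one attempt and no reset: what is moved stays moved. The work goes in short steps, Python scripts to look and compute and a tool call to move; the robot and the scene stay as the last step left them, time stands still between calls to the robot, and variables do not carry over. Pictures are saved under pics/ and viewed, about 8 in all and at most 12, crops included, and the job is handed in when it is done.

Besides the shell and the picture viewer there is one more tool, called by a JSON object that holds its "name" and its "arguments", one argument or row to a line. play_rows: Moves the arm, as the interface text tells. Its arguments: {"type":"object","properties":{"targets":{"type":"array"},"newtons":{"type":"number"}},"required":["targets"]}

```bash
mkdir -p pics && python3 - <<'E'
from plant import ctrl
import cv2,numpy as np
for n in ("side","top","wrist"):
    cv2.imwrite(f"pics/{n}0.png",ctrl.read_camera(n)); c=ctrl.calibration(n)
    print(n,c["fx"],c["fy"],c["cx"],c["cy"]);print(np.round(c["camera_from_world"],3).tolist())
s=ctrl.get_state();print(s, ctrl.finger_overhang)
E
```

```text
side 478.1382562203557 478.1382562203557 326.7744814057156 245.7784951139126
[[-0.426, -0.905, -0.002, 0.302], [-0.857, 0.404, -0.32, 0.554], [0.29, -0.135, -0.947, 1.043], [0.0, 0.0, 0.0, 1.0]]
top 480.7792275138299 480.7792275138299 311.3374484009035 240.29511400997595
[[-0.011, -1.0, -0.014, 0.066], [-0.997, 0.012, -0.078, 0.59], [0.078, 0.014, -0.997, 1.211], [0.0, 0.0, 0.0, 1.0]]
wrist 373.81752178869925 373.81752178869925 317.6624933571832 242.17787892744684
[[0.292, -0.956, -0.003, -0.674], [-0.905, -0.277, 0.323, -0.043], [-0.31, -0.092, -0.946, 0.382], [0.0, 0.0, 0.0, 1.0]]
{'time': 0.15, 'qpos': array([-1.42502212e+00,  2.87009319e-01,  1.57782843e+00, -2.31961845e-06,
        1.27857265e+00, -1.50019893e-01]), 'dq': array([-0.00040924, -0.00164497, -0.004104  , -0.0015988 ,  0.00184469,
        0.00155333]), 'joint_efforts': array([ 7.54353005e-04, -4.06604934e+01, -2.93139696e+01, -1.18364260e-04,
        3.99179145e-03, -6.61344856e-06]), 'eef_pos': array([ 0.19671052, -0.64522676,  0.2552401 ]), 'tcp_rot': array([ 0.69938766,  0.10484103, -0.6993865 ,  0.1035557 ]), 'contact_force': array([-0.47784689,  0.315723  , -0.20193915]), 'wrist_torque': array([-0.01965308,  0.03821811,  0.0071694 ]), 'opening': 0.9984676187836451} 0.025
```

View pics/side0.png

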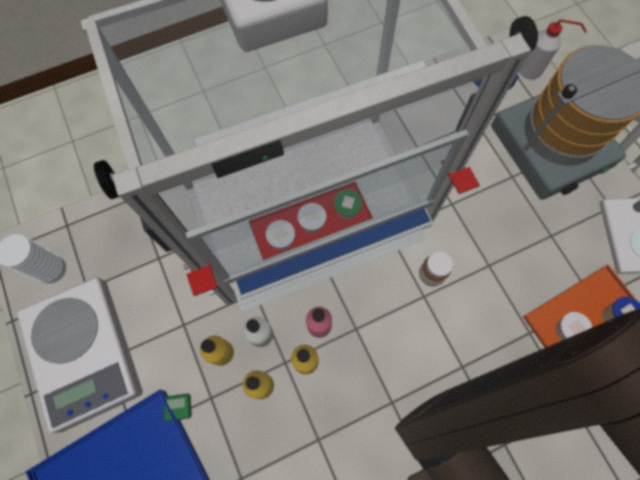

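View pics/top0.png

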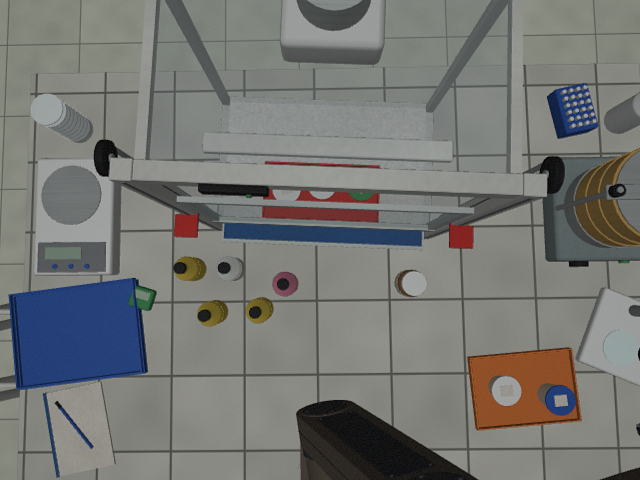

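```bash
python3 - <<'E'
import cv2,numpy as np
t=cv2.imread("pics/top0.png")[200:264,165:485];s=cv2.imread("pics/side0.png")[162:314,175:495]
o=np.vstack([cv2.resize(i,None,fx=2.5,fy=2.5,interpolation=cv2.INTER_CUBIC) for i in (t,s)])
cv2.imwrite("pics/crop1.png",o)
for n in("top","side"):
    i=cv2.imread(f"pics/{n}0.png");h=cv2.cvtColor(i,cv2.COLOR_BGR2HSV)
    for nm,m in(("red",((h[...,0]<6)|(h[...,0]>174))&(h[...,1]>170)&(h[...,2]>110)),("blue",(abs(h[...,0].astype(int)-110)<12)&(h[...,1]>110))):
        k,l,st,ce=cv2.connectedComponentsWithStats(m.astype(np.uint8))
        for j in range(1,k):
            if st[j,4]>150:
                c=cv2.findContours((l==j).astype(np.uint8),cv2.RETR_EXTERNAL,cv2.CHAIN_APPROX_NONE)[0][0]
                print(n,nm,st[j].tolist(),np.round(ce[j],1).tolist(),cv2.approxPolyDP(c,2.5,True)[:,0].tolist()[:8])
E
```

```text
top red [297, 191, 80, 12, 344] [336.1, 197.3] [[297, 199], [376, 202], [376, 194], [365, 201], [356, 201], [347, 193], [334, 193], [328, 199]]
top red [174, 213, 24, 24, 483] [185.7, 225.3] [[197, 213], [190, 216], [176, 214], [174, 235], [196, 236]]
top red [450, 224, 23, 24, 500] [460.9, 236.2] [[450, 224], [450, 246], [471, 247], [472, 226]]
top blue [547, 83, 51, 55, 1315] [568.8, 112.2] [[585, 83], [557, 89], [547, 96], [558, 137], [597, 126], [596, 122], [572, 129], [568, 127]]
top blue [224, 223, 198, 23, 2818] [322.6, 234.1] [[224, 237], [420, 245], [421, 238], [420, 231], [226, 223]]
top blue [9, 278, 138, 112, 12414] [76.4, 333.9] [[137, 280], [131, 278], [9, 295], [16, 388], [146, 371], [141, 315], [133, 290]]
top blue [545, 385, 31, 30, 555] [559.7, 399.8] [[554, 386], [545, 396], [547, 407], [556, 414], [568, 413], [575, 402], [572, 392], [564, 386]]
top blue [43, 393, 16, 84, 209] [50.7, 435.3] [[45, 393], [58, 476]]
side red [450, 169, 28, 23, 381] [463.6, 179.7] [[468, 169], [450, 175], [459, 191], [477, 184]]
side red [188, 265, 28, 29, 509] [201.7, 279.8] [[209, 265], [188, 275], [194, 293], [215, 286]]
side blue [238, 209, 191, 84, 2697] [331.4, 250.7] [[428, 219], [421, 209], [242, 278], [238, 284], [242, 292]]
side blue [613, 298, 27, 19, 256] [623.9, 305.2] [[613, 306], [615, 316], [621, 315], [620, 308], [629, 302], [639, 309], [639, 303], [631, 298]]
side blue [26, 391, 182, 89, 8792] [127.6, 449.3] [[207, 478], [162, 391], [125, 410], [26, 472], [29, 479]]
```

View pics/crop1.png

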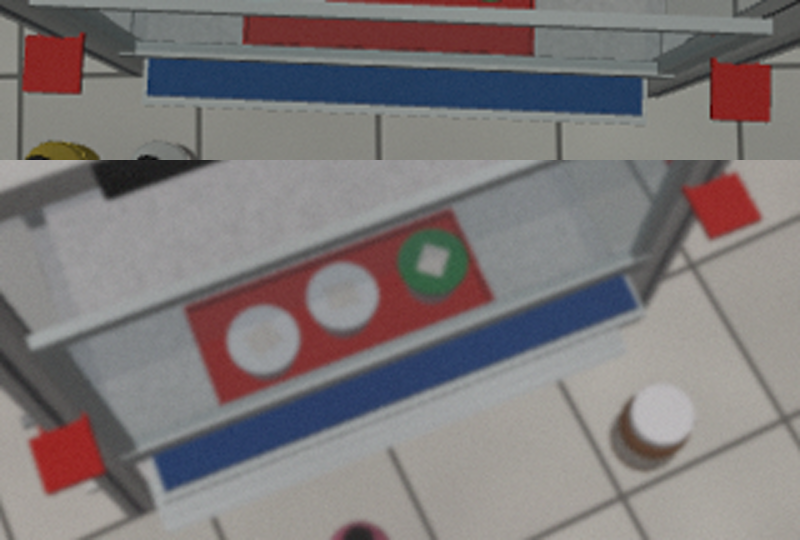

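```bash
cat > h.py <<'E'
from plant import ctrl
import cv2,numpy as np
from scipy.optimize import least_squares
def proj(n,P,c=None):
    c=c or ctrl.calibration(n);T=np.array(c["camera_from_world"]);p=np.atleast_2d(P)@T[:3,:3].T+T[:3,3]
    return p[:,:2]/p[:,2:]*[c["fx"],c["fy"]]+[c["cx"],c["cy"]]
def ray(n,uv,z):
    c=ctrl.calibration(n);T=np.array(c["camera_from_world"]);R=T[:3,:3];o=-R.T@T[:3,3]
    d=R.T@[(uv[0]-c["cx"])/c["fx"],(uv[1]-c["cy"])/c["fy"],1];return o+d*(z-o[2])/d[2]
def W(h,P):
    P=np.atleast_2d(P).astype(float);c,s=np.cos(h[2]),np.sin(h[2])
    return P@np.array([[c,s,0],[-s,c,0],[0,0,1]])+[h[0],h[1],0]
E
python3 - <<'E'
from h import *
clip={"top":[(174,235.5),(196.5,236.5),(450,246.5),(471.5,247.5)],"side":[(194,293.5),(215.5,286.5),(459,191.5),(477.5,184.5)]}
lip={"top":[(223.8,238.8),(421.4,246.4)],"side":[(241,294.4),(431,221.6)]}
def model(p,n):
    x,y,a,m,y0,zl=p;zc=m-.004 if n=="side" else m
    C=[(-.045,q,zc) for q in(y0+.046,y0,-y0,-y0-.046)]
    L=[(-.04,q,zl+.01) for q in(.23,-.23)]
    return proj(n,W(p[:3],C+L))
f=lambda p:np.concatenate([(model(p,n)-np.array(clip[n]+lip[n])).ravel() for n in("top","side")])
r=least_squares(f,[.62,0,0,.27,.235,.03],loss="soft_l1")
print(np.round(r.x,4));print(np.round(f(r.x).reshape(-1,2),1).tolist())
h=r.x
for nm,n,uv,z in(("bottle cap","top",(226.5,266),.15),("bottle cap","side",(255,325),.15),("jar cap","top",(413,283),.095),("jar cap","side",(439,265),.095),("pink","top",(283,284),.15),("pink","side",(319,314),.15),("yel","side",(301,352),.15),("yel","top",(254,310),.15)):
    print(nm,n,np.round(ray(n,uv,z),3))
print("lip mid",W(h,(-.04,0,.03)))
E
```

```text
[ 0.6139  0.0316 -0.0516  0.304   0.2507  0.1392]
[[-0.5, -1.5], [-0.0, -1.6], [-0.6, -1.6], [1.3, -1.7], [-1.4, 0.3], [0.6, 0.5], [-0.2, 1.6], [2.0, -0.6], [-0.8, 1.1], [1.2, 0.1], [0.1, 2.6], [1.0, 0.4]]
bottle cap top [0.523 0.254 0.15 ]
bottle cap side [0.517 0.259 0.15 ]
jar cap top [ 0.479 -0.184  0.095]
jar cap side [ 0.475 -0.179  0.095]
pink top [0.481 0.124 0.15 ]
pink side [0.48  0.126 0.15 ]
yel side [0.424 0.194 0.15 ]
yel top [0.422 0.19  0.15 ]
lip mid [[0.57391705 0.03363752 0.03      ]]
```

```bash
cat >> h.py <<'E'
from scipy.spatial.transform import Rotation as Ro
def need(x,y_,pos=None):
    "rot row (norm.) to take tool x axis to x, tool y axis towards y_; shift to pos"
    s=ctrl.get_state();x=np.array(x,float);x/=np.linalg.norm(x);y=np.array(y_,float);y-=x*(x@y);y/=np.linalg.norm(y)
    R=np.column_stack([x,y,np.cross(x,y)]);d=(Ro.from_matrix(R)*Ro.from_quat(s["tcp_rot"]).inv()).as_rotvec()/np.pi
    print("rot",np.round(d,3),"pos",None if pos is None else np.round(np.array(pos)-s["eef_pos"],4))
def show():
    s=ctrl.get_state();print("t",s["time"],"q",np.round(s["qpos"],3),"p",np.round(s["eef_pos"],4),"F",np.round(s["contact_force"],1))
    print(np.round(Ro.from_quat(s["tcp_rot"]).as_matrix(),3).tolist())
E
python3 - <<'E'
from h import *
show()
T=np.array(ctrl.calibration("wrist")["camera_from_world"]);s=ctrl.get_state();R=Ro.from_quat(s["tcp_rot"])
print("cam in tool",R.inv().apply(-T[:3,:3].T@T[:3,3]-s["eef_pos"]),"axis",R.inv().apply(T[2,:3]), "down", R.inv().apply(T[1,:3]))
need([0,.7,-.7],[1,0,0],[.4,-.15,.35]); need([0,.7,-.7],[-1,0,0])
E
```

```text
t 0.15 q [-1.425  0.287  1.578 -0.     1.279 -0.15 ] p [ 0.1967 -0.6452  0.2552] F [-0.5  0.3 -0.2]
[[-0.0, 0.291, -0.957], [0.002, -0.957, -0.291], [-1.0, -0.002, -0.0]]
cam in tool [-0.11810316  0.0001455  -0.08315054] axis [ 9.46173626e-01 -5.98877487e-04  3.23658942e-01] down [-0.32365824  0.00103627  0.94617349]
rot [ 0.214 -0.159  0.383] pos [0.2033 0.4952 0.0948]
rot [ 0.171  0.232 -0.559] pos None
```

{"name": "play_rows", "arguments": {
  "targets": [
    {"delta_pos": [0.0,0.02,0.06],"delta_rot": [0,0,0],"claw": 40},
    {"delta_pos": [0.2,0.5,0.1],"delta_rot": [0.214,-0.159,0.383],"claw": 0},
    {"delta_pos": [0.2,0.5,0.1],"delta_rot": [0.214,-0.159,0.383],"claw": 0},
    {"delta_pos": [0.2,0.5,0.1],"delta_rot": [0.214,-0.159,0.383],"claw": 0},
    {"delta_pos": [0.2,0.5,0.1],"delta_rot": [0.214,-0.159,0.383],"claw": 0},
    {"delta_pos": [0.2,0.5,0.1],"delta_rot": [0.214,-0.159,0.383],"claw": 0},
    {"delta_pos": [0.2,0.5,0.1],"delta_rot": [0.214,-0.159,0.383],"claw": 0},
    {"delta_pos": [0.2,0.5,0.1],"delta_rot": [0.214,-0.159,0.383],"claw": 0},
    {"delta_pos": [0.2,0.5,0.1],"delta_rot": [0.214,-0.159,0.383],"claw": 0},
    {"delta_pos": [0.2,0.5,0.1],"delta_rot": [0.214,-0.159,0.383],"claw": 0},
    {"delta_pos": [0.2,0.5,0.1],"delta_rot": [0.214,-0.159,0.383],"claw": 0},
    {"delta_pos": [0.2,0.5,0.1],"delta_rot": [0.214,-0.159,0.383],"claw": 0},
    {"delta_pos": [0.2,0.5,0.1],"delta_rot": [0.214,-0.159,0.383],"claw": 0},
    {"delta_pos": [0.2,0.5,0.1],"delta_rot": [0.214,-0.159,0.383],"claw": 0},
    {"delta_pos": [0.2,0.5,0.1],"delta_rot": [0.214,-0.159,0.383],"claw": 0},
    {"delta_pos": [0.2,0.5,0.1],"delta_rot": [0.214,-0.159,0.383],"claw": 0},
    {"delta_pos": [0.2,0.5,0.1],"delta_rot": [0.214,-0.159,0.383],"claw": 0}
  ]
}}

```text
time: 1.57
eef_pos: [0.3966, -0.1454, 0.3551]
tcp_rot: [0.653, 0.653, -0.272, 0.27]
contact_force: [1.1, 1.0, 0.3]
opening: 0.002
```

```bash
python3 - <<'E'
from h import *
show()
for x,y,p in(([.05,1,-.05],[1,0,0],[.4,-.1,.3]),([1,-.05,0],[0,-1,0],[.42,.0,.25]),([1,1,0],[1,-1,0],[.4,-.1,.3])): need(x,y,p)
E
```

```text
t 1.5667 q [-0.857 -0.134  1.962  0.513  1.914 -0.832] p [ 0.3966 -0.1454  0.3551] F [1.1 1.  0.3]
[[-0.0, 1.0, -0.002], [0.706, -0.001, -0.708], [-0.708, -0.001, -0.706]]
rot [ 0.234 -0.007 -0.015] pos [ 0.0034  0.0454 -0.0551]
rot [ 0.192 -0.202 -0.486] pos [ 0.0234  0.1454 -0.1051]
rot [ 0.237 -0.099 -0.237] pos [ 0.0034  0.0454 -0.0551]
```

{"name": "play_rows", "arguments": {
  "targets": [
    {"delta_pos": [0.0,0.0,-0.03],"delta_rot": [0.117,-0.003,-0.008],"claw": 0},
    {"delta_pos": [0.0,0.0,-0.03],"delta_rot": [0.117,-0.003,-0.008],"claw": 0},
    {"delta_pos": [0.0,0.0,-0.03],"delta_rot": [0.117,-0.003,-0.008],"claw": 0},
    {"delta_pos": [0.0,0.02,-0.05],"delta_rot": [0.237,-0.099,-0.237],"claw": 0},
    {"delta_pos": [0.0,0.02,-0.05],"delta_rot": [0.237,-0.099,-0.237],"claw": 0},
    {"delta_pos": [0.0,0.02,-0.05],"delta_rot": [0.237,-0.099,-0.237],"claw": 0},
    {"delta_pos": [0.0,0.02,-0.05],"delta_rot": [0.237,-0.099,-0.237],"claw": 0},
    {"delta_pos": [0.0,0.02,-0.05],"delta_rot": [0.237,-0.099,-0.237],"claw": 0},
    {"delta_pos": [0.0,0.02,-0.05],"delta_rot": [0.237,-0.099,-0.237],"claw": 0},
    {"delta_pos": [0.0,0.02,-0.05],"delta_rot": [0.237,-0.099,-0.237],"claw": 0}
  ]
}}

```text
time: 2.4
eef_pos: [0.3961, -0.1271, 0.3046]
tcp_rot: [0.926, 0.378, 0.001, -0.001]
contact_force: [0.1, 0.3, 0.6]
opening: -0.001
```

```bash
python3 - <<'E'
from h import *
show()
for x,y,p in(([1,-.05,0],[0,-1,0],[.42,.0,.22]),([1,-.05,.3],[0,-1,0],[.42,.0,.2]),([1,.45,0],[.45,-1,0],[.42,-.05,.25])): need(x,y,p)
E
```

```text
t 2.4 q [-1.155 -0.183  2.424  1.344  1.852 -0.701] p [ 0.3961 -0.1271  0.3046] F [0.1 0.3 0.6]
[[0.714, 0.7, 0.001], [0.7, -0.714, 0.003], [0.003, -0.002, -1.0]]
rot [-0.001  0.001 -0.263] pos [ 0.0239  0.1271 -0.0846]
rot [ 0.037 -0.087 -0.26 ] pos [ 0.0239  0.1271 -0.1046]
rot [-0.001  0.    -0.112] pos [ 0.0239  0.0771 -0.0546]
```

{"name": "play_rows", "arguments": {
  "targets": [
    {"delta_pos": [0.05,0.06,-0.03],"delta_rot": [0,0,0],"claw": 0},
    {"delta_pos": [0.06,0.08,-0.05],"delta_rot": [0,0,-0.11],"claw": 0},
    {"delta_pos": [0.06,0.1,-0.08],"delta_rot": [0,0,-0.11],"claw": 0},
    {"delta_pos": [0.07,0.12,-0.1],"delta_rot": [0,0,-0.11],"claw": 0},
    {"delta_pos": [0.07,0.13,-0.1],"delta_rot": [0,0,-0.18],"claw": 0},
    {"delta_pos": [0.07,0.13,-0.1],"delta_rot": [0,0,-0.263],"claw": 0},
    {"delta_pos": [0.07,0.13,-0.1],"delta_rot": [0,0,-0.263],"claw": 0},
    {"delta_pos": [0.07,0.13,-0.1],"delta_rot": [0,0,-0.263],"claw": 0},
    {"delta_pos": [0.07,0.13,-0.1],"delta_rot": [0,0,-0.263],"claw": 0},
    {"delta_pos": [0.07,0.13,-0.1],"delta_rot": [0,0,-0.263],"claw": 0},
    {"delta_pos": [0.07,0.13,-0.1],"delta_rot": [0,0,-0.263],"claw": 0}
  ]
}}

```text
time: 3.32
eef_pos: [0.5696, -0.0006, 0.1903]
tcp_rot: [1.0, -0.026, 0.003, -0.001]
contact_force: [-0.4, -0.2, 0.6]
opening: -0.004
```

```bash
python3 - <<'E'
from h import *
show()
need([1,-.05,0],[0,-1,0],[.46,.01,.1])
need([1,-.05,.25],[0,-1,0],[.46,.01,.1])
cv2.imwrite("pics/w1.png",ctrl.read_camera("wrist"))
hh=[.6139,.0316,-.0516]
print(proj("wrist",W(hh,[(-.04,.23,.139),(-.04,-.23,.139),(-.045,.25,.3),(-.045,-.25,.3)])).round())
E
```

```text
t 3.3167 q [-0.264  0.087  2.483  2.893  1.02  -1.436] p [ 0.5696 -0.0006  0.1903] F [-0.4 -0.2  0.6]
[[0.999, -0.053, 0.006], [-0.053, -0.999, 0.001], [0.006, -0.002, -1.0]]
rot [-0.     0.002  0.001] pos [-0.1096  0.0106 -0.0903]
rot [-0.001 -0.076  0.001] pos [-0.1096  0.0106 -0.0903]
[[-306.  453.]
 [ 782.  452.]
 [-720.   18.]
 [1109.   12.]]
```

View pics/w1.png

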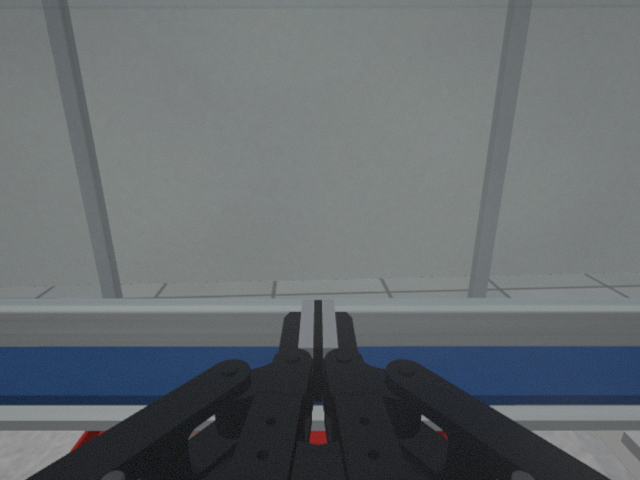

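```bash
cat > kin.py <<'E'
import numpy as np
from scipy.spatial.transform import Rotation as Ro
D=[([-1.425,.287,1.578],[.1967,-.6452,.2552],[0,.002,-1]),([-.857,-.134,1.962],[.3966,-.1454,.3551],[0,.706,-.708]),([-1.155,-.183,2.424],[.3961,-.1271,.3046],[.714,.7,.003]),([-.264,.087,2.483],[.5696,-.0006,.1903],[.9986,-.053,.006])]
A=[];b=[]
for q,p,x in D:
    q1,q2,q23=q[0],q[1],q[1]+q[2];c,s=np.cos(q1),np.sin(q1);B=np.zeros((3,6))
    r=[np.sin(q2),np.sin(q23),np.cos(q23)];z=[np.cos(q2),np.cos(q23),-np.sin(q23)]
    B[0,:3]=c*np.array(r);B[1,:3]=s*np.array(r);B[2,:3]=z;B[:,3]=[-s,c,0];B[2,4]=1;B[:,5]=x
    A.append(B);b.append(p)
A=np.vstack(A);b=np.hstack(b);K,*_=np.linalg.lstsq(A,b,rcond=None)
res=A@K-b
L1,L2,e,lat,d1,t=K
def q3(p,x):
    x=np.array(x)/np.linalg.norm(x);w=np.array(p)-t*x;r=np.sqrt(w[0]**2+w[1]**2-lat**2)
    d=r*r+(w[2]-d1)**2;Lf=np.hypot(L2,e);c=(d-L1**2-Lf**2)/(2*L1*Lf)
    return round(float(np.arccos(np.clip(c,-1,1))-np.arctan2(e,L2)),3),w.round(3)
if __name__=="__main__":
    print(K.round(4),res.round(4))
    print(q3([.57,0,.19],[1,-.053,0]))
    for yaw in(-.05,.2,.4,.6,.78):
        for p in([.575,0,.12],[.54,-.01,.12],[.52,-.02,.12],[.575,0,.19],[.575,0,.28],[.575,0,.3]):print(yaw,p,q3(p,[np.cos(yaw),np.sin(yaw),0]),q3(p,[np.cos(yaw),np.sin(yaw),.2])[0])
E
python3 kin.py
```

```text
[0.4431 0.5726 0.0208 0.101  0.2403 0.2242] [ 0.0002  0.     -0.      0.0001  0.     -0.0001 -0.0001 -0.0001  0.0002
 -0.     -0.0001  0.    ]
(2.482, array([0.346, 0.012, 0.19 ]))
-0.05 [0.575, 0, 0.12] (2.432, array([0.351, 0.011, 0.12 ])) 2.384
-0.05 [0.54, -0.01, 0.12] (2.51, array([0.316, 0.001, 0.12 ])) 2.458
-0.05 [0.52, -0.02, 0.12] (2.554, array([ 0.296, -0.009,  0.12 ])) 2.5
-0.05 [0.575, 0, 0.19] (2.471, array([0.351, 0.011, 0.19 ])) 2.44
-0.05 [0.575, 0, 0.28] (2.474, array([0.351, 0.011, 0.28 ])) 2.469
-0.05 [0.575, 0, 0.3] (2.467, array([0.351, 0.011, 0.3  ])) 2.468
0.2 [0.575, 0, 0.12] (2.417, array([ 0.355, -0.045,  0.12 ])) 2.37
0.2 [0.54, -0.01, 0.12] (2.491, array([ 0.32 , -0.055,  0.12 ])) 2.441
0.2 [0.52, -0.02, 0.12] (2.53, array([ 0.3  , -0.065,  0.12 ])) 2.478
0.2 [0.575, 0, 0.19] (2.455, array([ 0.355, -0.045,  0.19 ])) 2.425
0.2 [0.575, 0, 0.28] (2.458, array([ 0.355, -0.045,  0.28 ])) 2.453
0.2 [0.575, 0, 0.3] (2.452, array([ 0.355, -0.045,  0.3  ])) 2.453
0.4 [0.575, 0, 0.12] (2.371, array([ 0.368, -0.087,  0.12 ])) 2.328
0.4 [0.54, -0.01, 0.12] (2.441, ar
[... 438 characters left out ...]
])) 2.326
0.6 [0.52, -0.02, 0.12] (2.4, array([ 0.335, -0.147,  0.12 ])) 2.358
0.6 [0.575, 0, 0.19] (2.334, array([ 0.39 , -0.127,  0.19 ])) 2.311
0.6 [0.575, 0, 0.28] (2.337, array([ 0.39 , -0.127,  0.28 ])) 2.335
0.6 [0.575, 0, 0.3] (2.332, array([ 0.39 , -0.127,  0.3  ])) 2.335
0.78 [0.575, 0, 0.12] (2.223, array([ 0.416, -0.158,  0.12 ])) 2.188
0.78 [0.54, -0.01, 0.12] (2.288, array([ 0.381, -0.168,  0.12 ])) 2.251
0.78 [0.52, -0.02, 0.12] (2.319, array([ 0.361, -0.178,  0.12 ])) 2.282
0.78 [0.575, 0, 0.19] (2.254, array([ 0.416, -0.158,  0.19 ])) 2.234
0.78 [0.575, 0, 0.28] (2.257, array([ 0.416, -0.158,  0.28 ])) 2.257
0.78 [0.575, 0, 0.3] (2.252, array([ 0.416, -0.158,  0.3  ])) 2.256
```

```bash
python3 - <<'E'
from h import *
hh=[.6139,.0316,-.0516]
for z in(.135,.14,.145,.15,.155): print(z,proj("wrist",W(hh,[(-.04,.03,z),(-.04,.03,z+.01),(0,.03,z+.01)])).round()[:,1])
y=.45
need([np.cos(y),np.sin(y),.17],[np.sin(y),-np.cos(y),0],[.52,-.03,.1])
show()
E
python3 -c "
from kin import *
for p in([.53,-.03,.24],[.52,-.03,.24],[.52,-.03,.18],[.52,-.03,.1],[.5,-.03,.1]):
  for y in(.45,.6): print(p,y,q3(p,[np.cos(y),np.sin(y),.17]))"
```

```text
0.135 [460. 442. 378.]
0.14 [451. 433. 370.]
0.145 [442. 423. 362.]
0.15 [433. 413. 354.]
0.155 [423. 403. 345.]
rot [ 0.01  -0.051  0.159] pos [-0.0494 -0.0295 -0.0901]
t 3.3667 q [-0.264  0.087  2.484  2.891  1.021 -1.435] p [ 5.694e-01 -5.000e-04  1.901e-01] F [-0.4  0.3  0.1]
[[0.999, -0.051, 0.006], [-0.051, -0.999, 0.001], [0.006, -0.001, -1.0]]
[0.53, -0.03, 0.24] 0.45 (2.468, array([ 0.331, -0.126,  0.202]))
[0.53, -0.03, 0.24] 0.6 (2.406, array([ 0.348, -0.155,  0.202]))
[0.52, -0.03, 0.24] 0.45 (2.489, array([ 0.321, -0.126,  0.202]))
[0.52, -0.03, 0.24] 0.6 (2.427, array([ 0.338, -0.155,  0.202]))
[0.52, -0.03, 0.18] 0.45 (2.462, array([ 0.321, -0.126,  0.142]))
[0.52, -0.03, 0.18] 0.6 (2.402, array([ 0.338, -0.155,  0.142]))
[0.52, -0.03, 0.1] 0.45 (2.393, array([ 0.321, -0.126,  0.062]))
[0.52, -0.03, 0.1] 0.6 (2.337, array([ 0.338, -0.155,  0.062]))
[0.5, -0.03, 0.1] 0.45 (2.431, array([ 0.301, -0.126,  0.062]))
[0.5, -0.03, 0.1] 0.6 (2.375, array([ 0.318, -0.155,  0.062]))
```

```bash
python3 - <<'E'
from h import *
y=.6
need([np.cos(y),np.sin(y),0.],[np.sin(y),-np.cos(y),0],[.52,-.03,.19])
need([np.cos(y),np.sin(y),.1],[np.sin(y),-np.cos(y),0],[.515,-.03,.115])
E
```

```text
rot [-0.001  0.002  0.207] pos [-0.0494 -0.0295 -0.0001]
rot [ 0.008 -0.029  0.207] pos [-0.0544 -0.0295 -0.0751]
```

{"name": "play_rows", "arguments": {
  "targets": [
    {"delta_pos": [0,0,0.005],"delta_rot": [0,0,0.04],"claw": 0},
    {"delta_pos": [0,0,0.005],"delta_rot": [0,0,0.08],"claw": 0},
    {"delta_pos": [-0.01,-0.01,0.005],"delta_rot": [0,0,0.12],"claw": 0},
    {"delta_pos": [-0.02,-0.02,0.0],"delta_rot": [0,0,0.16],"claw": 0},
    {"delta_pos": [-0.03,-0.03,0.0],"delta_rot": [0,0,0.208],"claw": 0},
    {"delta_pos": [-0.04,-0.03,0.0],"delta_rot": [0,0,0.208],"claw": 0},
    {"delta_pos": [-0.05,-0.03,0.0],"delta_rot": [0,0,0.208],"claw": 0},
    {"delta_pos": [-0.05,-0.03,0.0],"delta_rot": [0,0,0.208],"claw": 0},
    {"delta_pos": [-0.05,-0.03,0.0],"delta_rot": [0,0,0.208],"claw": 0}
  ]
}}

```text
time: 4.12
eef_pos: [0.5193, -0.0324, 0.1898]
tcp_rot: [0.956, 0.295, 0.002, -0.002]
contact_force: [-0.3, 0.2, 0.3]
opening: -0.003
```

```bash
python3 - <<'E'
from h import *
show()
y=.6
need([np.cos(y),np.sin(y),.1],[np.sin(y),-np.cos(y),0],[.515,-.03,.115])
cv2.imwrite("pics/w2.png",ctrl.read_camera("wrist"))
E
```

```text
t 4.1167 q [-0.72   0.136  2.427  1.786  1.438 -1.005] p [ 0.5193 -0.0324  0.1898] F [-0.3  0.2  0.3]
[[0.826, 0.563, 0.003], [0.563, -0.826, 0.005], [0.006, -0.002, -1.0]]
rot [ 0.016 -0.025  0.   ] pos [-0.0043  0.0024 -0.0748]
```

View pics/w2.png

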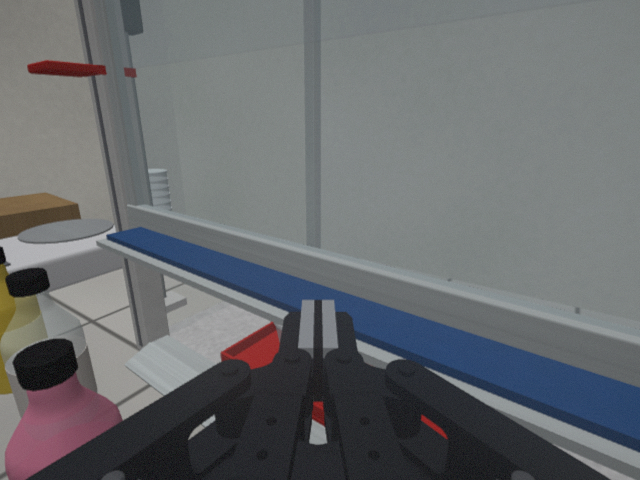

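```bash
python3 - <<'E'
from h import *
i=cv2.imread("pics/w2.png");h=cv2.cvtColor(i,cv2.COLOR_BGR2HSV)
m=(((h[...,0]<6)|(h[...,0]>174))&(h[...,1]>120)&(h[...,2]>70)).astype(np.uint8);m[120:]=0
c=max(cv2.findContours(m,cv2.RETR_EXTERNAL,cv2.CHAIN_APPROX_NONE)[0],key=cv2.contourArea)
print(cv2.approxPolyDP(c,1.2,True)[:,0].tolist())
hh=[.6139,.0316,-.0516]
for z in(.295,.3,.305,.31):
  print(z,proj("wrist",W(hh,[(x,y,zz) for zz in(z-.004,z+.004) for x,y in((-.045,.25),(-.045,.296),(0,.25),(0,.296))])).round().tolist())
for z in(.148,.152,.156):print(z,proj("wrist",W(hh,[(-.04,.23,z),(-.04,.23,z+.01),(-.04,0,z),(-.04,0,z+.01)])).round().tolist())
cr=np.vstack([cv2.resize(i[40:100,10:170],None,fx=5,fy=5,interpolation=cv2.INTER_CUBIC),cv2.resize(i[195:255,80:240],None,fx=5,fy=5,interpolation=cv2.INTER_CUBIC)]);cv2.imwrite("pics/w2c.png",cr)
E
```

```text
[[28, 65], [30, 72], [38, 71], [39, 73], [44, 72], [67, 75], [105, 73], [104, 66], [47, 60]]
0.295 [[59.0, 96.0], [40.0, 98.0], [112.0, 98.0], [91.0, 99.0], [57.0, 86.0], [38.0, 89.0], [111.0, 89.0], [89.0, 91.0]]
0.3 [[58.0, 90.0], [38.0, 92.0], [111.0, 92.0], [90.0, 94.0], [56.0, 80.0], [36.0, 83.0], [110.0, 83.0], [88.0, 86.0]]
0.305 [[57.0, 84.0], [37.0, 86.0], [110.0, 87.0], [89.0, 89.0], [54.0, 74.0], [35.0, 77.0], [109.0, 78.0], [87.0, 80.0]]
0.31 [[55.0, 77.0], [36.0, 80.0], [109.0, 81.0], [88.0, 84.0], [53.0, 67.0], [34.0, 71.0], [108.0, 72.0], [86.0, 75.0]]
0.148 [[106.0, 254.0], [104.0, 244.0], [281.0, 332.0], [280.0, 317.0]]
0.152 [[105.0, 250.0], [103.0, 240.0], [281.0, 326.0], [280.0, 312.0]]
0.156 [[104.0, 246.0], [102.0, 236.0], [281.0, 320.0], [280.0, 306.0]]
```

View pics/w2c.png

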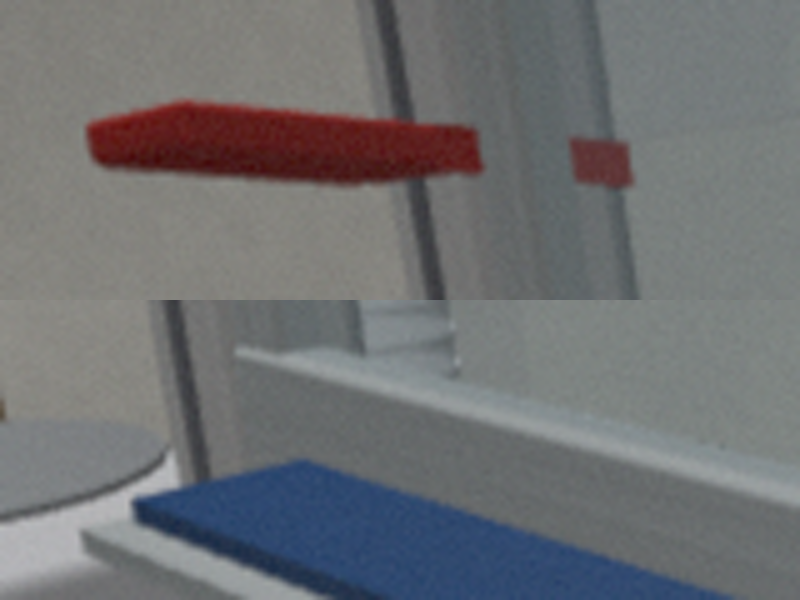

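```bash
cat > fit.py <<'E'
from h import *
i=cv2.imread("pics/w2.png")
s=ctrl.get_state();cw=ctrl.calibration("wrist");T=np.array(cw["camera_from_world"])
# w1 calibration from recorded pose
R2=Ro.from_quat(s["tcp_rot"]).as_matrix();R1=np.array([[.999,-.051,.006],[-.051,-.999,.001],[.006,-.001,-1]]);U,_,V=np.linalg.svd(R1);R1=U@V
def TT(R,p):
    M=np.eye(4);M[:3,:3]=R;M[:3,3]=p;return M
c1=dict(cw);c1["camera_from_world"]=T@TT(R2,s["eef_pos"])@np.linalg.inv(TT(R1,[.5694,-.0005,.1901]))
clip={"top":[(174,235.5),(196.5,236.5),(450,246.5),(471.5,247.5)],"side":[(194,293.5),(215.5,286.5),(459,191.5),(477.5,184.5)]}
def f(p):
    x,y,a,m,y0,zl=p;h=p[:3];r=[]
    for n in("top","side"):
        zc=m-.004 if n=="side" else m
        r+=list((proj(n,W(h,[(-.045,q,zc) for q in(y0+.046,y0,-y0,-y0-.046)]))-clip[n]).ravel()/1.2)
    r+=list((proj("top",W(h,[(-.04,q,zl+.005) for q in(.23,-.23)]))-[(223.3,241.2),(422.5,248.8)]).ravel()/1.2)
    r+=list((proj("wrist",W(h,[(-.045,y0,m+.004),(-.045,y0+.046,m+.004),(-.045,y0+.046,m-.004),(-.04,.23,zl)]),cw)-[(47,60),(28,65),(29.5,72.5),(97,245)]).ravel()/1.2)
    r+=[(proj("wrist",W(h,[(-.04,.03,zl)]),c1)[0,1]-430)/1.5]
    return np.array(r)
r=least_squares(f,[.61,.03,-.05,.31,.25,.15],loss="soft_l1")
print(np.round(r.x,4));print(np.round(f(r.x),1).tolist())
C=np.linalg.inv(r.jac.T@r.jac);print("sd mm",(1e3*np.sqrt(np.diag(C))).round(1))
E
python3 fit.py
```

```text
[ 0.6096  0.0328 -0.0516  0.3151  0.247   0.1561]
[-0.8, 0.2, -0.2, 0.1, -1.3, 0.1, 0.6, 0.0, 0.2, 1.5, 2.3, -0.4, -0.4, 1.1, 1.5, 0.2, -2.1, -0.6, 0.1, -0.3, -0.3, -0.3, -0.4, -0.6, 0.1, 1.2, 1.8, 1.5, -0.7]
sd mm [0.7 1.  2.5 0.7 1.1 1.1]
```

{"name": "play_rows", "arguments": {
  "targets": [
    {"delta_pos": [-0.005,0,-0.025],"delta_rot": [0.016,-0.025,0],"claw": 0},
    {"delta_pos": [-0.005,0,-0.05],"delta_rot": [0.016,-0.025,0],"claw": 0},
    {"delta_pos": [-0.005,0,-0.072],"delta_rot": [0.016,-0.025,0],"claw": 0},
    {"delta_pos": [-0.005,0,-0.072],"delta_rot": [0.016,-0.025,0],"claw": 0},
    {"delta_pos": [0.01,0.008,-0.072],"delta_rot": [0.016,-0.025,0],"claw": 0},
    {"delta_pos": [0.025,0.016,-0.072],"delta_rot": [0.016,-0.025,0],"claw": 0},
    {"delta_pos": [0.04,0.024,-0.072],"delta_rot": [0.016,-0.025,0],"claw": 0},
    {"delta_pos": [0.054,0.032,-0.072],"delta_rot": [0.016,-0.025,0],"claw": 0},
    {"delta_pos": [0.054,0.032,-0.072],"delta_rot": [0.016,-0.025,0],"claw": 0}
  ]
}}

```text
time: 4.92
eef_pos: [0.5751, 0.0019, 0.1199]
tcp_rot: [0.954, 0.297, 0.049, -0.013]
contact_force: [0.3, 0.2, 0.2]
opening: 0.003
```

```bash
python3 - <<'E'
from h import *
show()
hh=[.6096,.0328,-.0516]
print(proj("wrist",W(hh,[(-.04,.23,.154),(-.04,0,.154),(-.04,0,.164)])).round())
cv2.imwrite("pics/w3.png",ctrl.read_camera("wrist"))
E
```

```text
t 4.9167 q [-0.557  0.471  2.283  1.989  1.514 -1.221] p [0.5751 0.0019 0.1199] F [0.3 0.2 0.2]
[[0.819, 0.567, 0.085], [0.565, -0.824, 0.054], [0.101, 0.004, -0.995]]
[[ 36. 206.]
 [241. 255.]
 [240. 230.]]
```

View pics/w3.png

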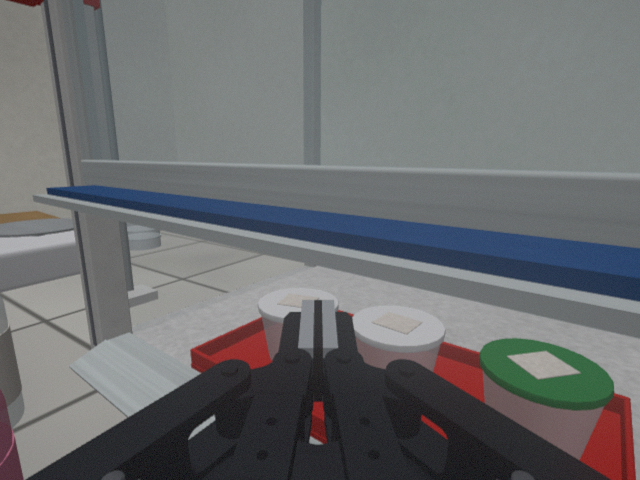

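{"name": "play_rows", "arguments": {
  "targets": [
    {"delta_pos": [0,0,0.008],"delta_rot": [0,0,0],"claw": 0},
    {"delta_pos": [0,0,0.014],"delta_rot": [0,0,0],"claw": 0},
    {"delta_pos": [0,0,0.016],"delta_rot": [0,0,0],"claw": 0},
    {"delta_pos": [0,0,0.018],"delta_rot": [0,0,0],"claw": 0},
    {"delta_pos": [0,0,0.02],"delta_rot": [0,0,0],"claw": 0},
    {"delta_pos": [0,0,0.022],"delta_rot": [0,0,0],"claw": 0},
    {"delta_pos": [0,0,0.024],"delta_rot": [0,0,0],"claw": 0},
    {"delta_pos": [0,0,0.026],"delta_rot": [0,0,0],"claw": 0}
  ]
}}

```text
time: 5.63
eef_pos: [0.5738, 0.0016, 0.1442]
tcp_rot: [0.954, 0.296, 0.046, -0.013]
contact_force: [1.5, -0.9, -5.7]
opening: 0.0
```

{"name": "play_rows", "arguments": {
  "targets": [
    {"delta_pos": [0,0,0.003],"delta_rot": [0,0,0],"claw": 0},
    {"delta_pos": [0,0,0.006],"delta_rot": [0,0,0],"claw": 0},
    {"delta_pos": [0,0,0.009],"delta_rot": [0,0,0],"claw": 0},
    {"delta_pos": [0,0,0.012],"delta_rot": [0,0,0],"claw": 0},
    {"delta_pos": [0,0,0.015],"delta_rot": [0,0,0],"claw": 0},
    {"delta_pos": [0,0,0.018],"delta_rot": [0,0,0],"claw": 0},
    {"delta_pos": [0,0,0.021],"delta_rot": [0,0,0],"claw": 0},
    {"delta_pos": [0,0,0.024],"delta_rot": [0,0,0],"claw": 0},
    {"delta_pos": [0,0,0.027],"delta_rot": [0,0,0],"claw": 0},
    {"delta_pos": [0,0,0.03],"delta_rot": [0,0,0],"claw": 0},
    {"delta_pos": [0,0,0.033],"delta_rot": [0,0,0],"claw": 0},
    {"delta_pos": [0,0,0.036],"delta_rot": [0,0,0],"claw": 0},
    {"delta_pos": [0,0,0.039],"delta_rot": [0,0,0],"claw": 0},
    {"delta_pos": [0,0,0.042],"delta_rot": [0,0,0],"claw": 0},
    {"delta_pos": [0,0,0.045],"delta_rot": [0,0,0],"claw": 0},
    {"delta_pos": [0,0,0.048],"delta_rot": [0,0,0],"claw": 0},
    {"delta_pos": [0,0,0.051],"delta_rot": [0,0,0],"claw": 0},
    {"delta_pos": [0,0,0.054],"delta_rot": [0,0,0],"claw": 0},
    {"delta_pos": [0,0,0.056],"delta_rot": [0,0,0],"claw": 0},
    {"delta_pos": [0,0,0.058],"delta_rot": [0,0,0],"claw": 0}
  ]
}}

```text
time: 7.3
eef_pos: [0.5738, 0.0016, 0.2025]
tcp_rot: [0.954, 0.296, 0.046, -0.013]
contact_force: [2.1, -1.8, -6.4]
opening: 0.001
```

{"name": "play_rows", "arguments": {
  "targets": [
    {"delta_pos": [0,0,0.002],"delta_rot": [0,0,0],"claw": 0},
    {"delta_pos": [0,0,0.005],"delta_rot": [0,0,0],"claw": 0},
    {"delta_pos": [0,0,0.008],"delta_rot": [0,0,0],"claw": 0},
    {"delta_pos": [0,0,0.011],"delta_rot": [0,0,0],"claw": 0},
    {"delta_pos": [0,0,0.014],"delta_rot": [0,0,0],"claw": 0},
    {"delta_pos": [0,0,0.017],"delta_rot": [0,0,0],"claw": 0},
    {"delta_pos": [0,0,0.02],"delta_rot": [0,0,0],"claw": 0},
    {"delta_pos": [0,0,0.023],"delta_rot": [0,0,0],"claw": 0},
    {"delta_pos": [0,0,0.026],"delta_rot": [0,0,0],"claw": 0},
    {"delta_pos": [0,0,0.029],"delta_rot": [0,0,0],"claw": 0},
    {"delta_pos": [0,0,0.032],"delta_rot": [0,0,0],"claw": 0},
    {"delta_pos": [0,0,0.035],"delta_rot": [0,0,0],"claw": 0},
    {"delta_pos": [0,0,0.038],"delta_rot": [0,0,0],"claw": 0},
    {"delta_pos": [0,0,0.041],"delta_rot": [0,0,0],"claw": 0},
    {"delta_pos": [0,0,0.044],"delta_rot": [0,0,0],"claw": 0},
    {"delta_pos": [0,0,0.047],"delta_rot": [0,0,0],"claw": 0},
    {"delta_pos": [0,0,0.05],"delta_rot": [0,0,0],"claw": 0},
    {"delta_pos": [0,0,0.053],"delta_rot": [0,0,0],"claw": 0},
    {"delta_pos": [0,0,0.055],"delta_rot": [0,0,0],"claw": 0},
    {"delta_pos": [0,0,0.056],"delta_rot": [0,0,0],"claw": 0}
  ]
}}

```text
time: 8.97
eef_pos: [0.5738, 0.0016, 0.2589]
tcp_rot: [0.954, 0.296, 0.047, -0.013]
contact_force: [0.5, -2.2, -4.7]
opening: -0.005
```

```bash
python3 - <<'E'
from h import *
show()
i=ctrl.read_camera("wrist");cv2.imwrite("pics/w4.png",i);cv2.imwrite("pics/s4.png",ctrl.read_camera("side"))
show()
hh=[.6096,.0328,-.0516]
for z in(.265,.275):print(z,proj("wrist",W(hh,[(-.04,.23,z),(-.04,0,z)])).round().tolist())
for z in(.305,.31,.315,.32):print(z,proj("wrist",W(hh,[(-.045,.247,z+.004),(-.045,.293,z+.004),(-.045,.293,z-.004)])).round().tolist())
E
```

```text
t 8.9667 q [-0.559  0.08   2.343  1.948  1.382 -0.911] p [0.5738 0.0016 0.2589] F [ 0.5 -2.2 -4.7]
[[0.82, 0.566, 0.081], [0.564, -0.824, 0.053], [0.097, 0.002, -0.995]]
t 9.0667 q [-0.559  0.08   2.343  1.949  1.382 -0.911] p [0.5738 0.0016 0.259 ] F [ 2.  -0.4 -3.2]
[[0.82, 0.566, 0.082], [0.564, -0.824, 0.053], [0.097, 0.002, -0.995]]
0.265 [[43.0, 242.0], [245.0, 321.0]]
0.275 [[41.0, 229.0], [244.0, 298.0]]
0.305 [[18.0, 184.0], [1.0, 181.0], [2.0, 191.0]]
0.31 [[17.0, 177.0], [-1.0, 175.0], [1.0, 185.0]]
0.315 [[16.0, 170.0], [-2.0, 169.0], [0.0, 178.0]]
0.32 [[14.0, 163.0], [-3.0, 163.0], [-1.0, 172.0]]
```

View pics/w4.png

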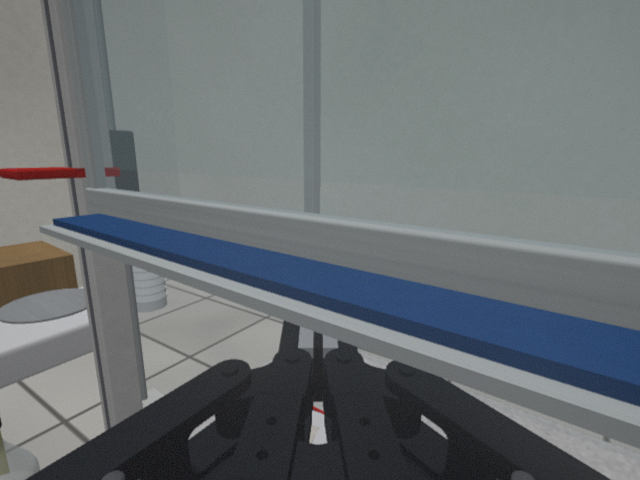

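```bash
python3 - <<'E'
from h import *
i=cv2.imread("pics/w4.png")
a=cv2.resize(i[150:250,0:130],None,fx=6,fy=6,interpolation=cv2.INTER_CUBIC);cv2.imwrite("pics/w4c.png",a[:600])
h=cv2.cvtColor(i,cv2.COLOR_BGR2HSV)
m=(((h[...,0]<6)|(h[...,0]>174))&(h[...,1]>120)&(h[...,2]>70)).astype(np.uint8);m[240:]=0
for c in cv2.findContours(m,cv2.RETR_EXTERNAL,cv2.CHAIN_APPROX_NONE)[0]:
    if cv2.contourArea(c)>50: print(cv2.approxPolyDP(c,1,True)[:,0].tolist())
E
```

```text
[[85, 176], [83, 168], [76, 169], [64, 167], [0, 169], [1, 176], [17, 179]]
```

View pics/w4c.png

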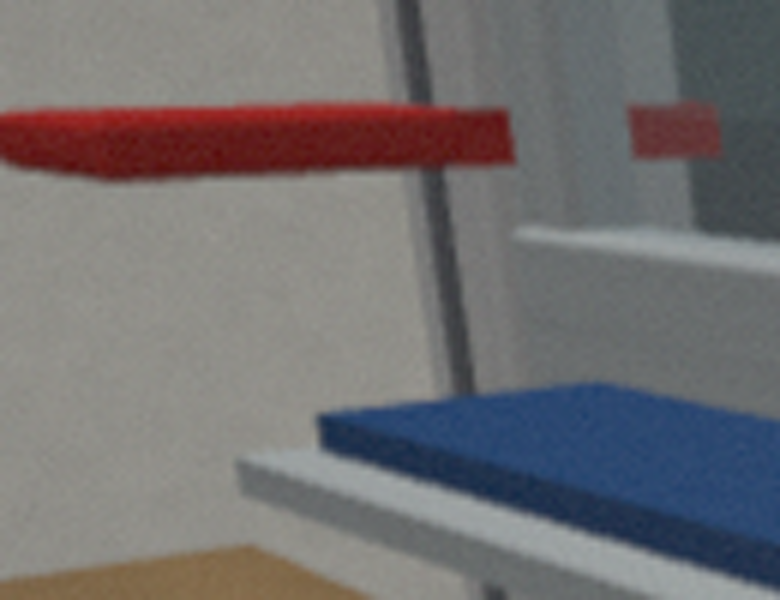

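{"name": "play_rows", "arguments": {
  "targets": [
    {"delta_pos": [0,0,0.002],"delta_rot": [0,0,0],"claw": 0},
    {"delta_pos": [0,0,0.004],"delta_rot": [0,0,0],"claw": 0},
    {"delta_pos": [0,0,0.006],"delta_rot": [0,0,0],"claw": 0},
    {"delta_pos": [0,0,0.009],"delta_rot": [0,0,0],"claw": 0},
    {"delta_pos": [0,0,0.012],"delta_rot": [0,0,0],"claw": 0},
    {"delta_pos": [0,0,0.015],"delta_rot": [0,0,0],"claw": 0},
    {"delta_pos": [0,0,0.018],"delta_rot": [0,0,0],"claw": 0},
    {"delta_pos": [0,0,0.021],"delta_rot": [0,0,0],"claw": 0},
    {"delta_pos": [0,0,0.023],"delta_rot": [0,0,0],"claw": 0},
    {"delta_pos": [0,0,0.025],"delta_rot": [0,0,0],"claw": 0},
    {"delta_pos": [0,0,0.027],"delta_rot": [0,0,0],"claw": 0},
    {"delta_pos": [0,0,0.029],"delta_rot": [0,0,0],"claw": 0},
    {"delta_pos": [0,0,0.031],"delta_rot": [0,0,0],"claw": 0},
    {"delta_pos": [0,0,0.033],"delta_rot": [0,0,0],"claw": 0},
    {"delta_pos": [0,0,0.034],"delta_rot": [0,0,0],"claw": 0},
    {"delta_pos": [0,0,0.035],"delta_rot": [0,0,0],"claw": 0},
    {"delta_pos": [0,0,0.036],"delta_rot": [0,0,0],"claw": 0},
    {"delta_pos": [0,0,0.036],"delta_rot": [0,0,0],"claw": 0}
  ]
}}

```text
time: 10.57
eef_pos: [0.5738, 0.0016, 0.2953]
tcp_rot: [0.954, 0.296, 0.047, -0.013]
contact_force: [1.7, -2.4, -4.6]
opening: 0.005
```

```bash
python3 - <<'E'
from h import *
show()
i=ctrl.read_camera("wrist");cv2.imwrite("pics/w5.png",i)
hh=[.6096,.0328,-.0516]
for z in(.305,.31,.315):print(z,proj("wrist",W(hh,[(-.04,.23,z),(-.04,.15,z),(-.045,.247,z)])).round(1).tolist())
s=ctrl.read_camera("side");cv2.imwrite("pics/s5.png",s)
a=cv2.resize(i[170:270,0:130],None,fx=6,fy=6,interpolation=cv2.INTER_CUBIC);cv2.imwrite("pics/w5c.png",a)
E
```

```text
t 10.5667 q [-0.559 -0.008  2.34   1.931  1.35  -0.825] p [0.5738 0.0016 0.2953] F [ 1.7 -2.4 -4.6]
[[0.82, 0.567, 0.082], [0.564, -0.824, 0.053], [0.098, 0.003, -0.995]]
0.305 [[42.7, 237.0], [87.1, 253.6], [27.5, 235.2]]
0.31 [[41.6, 230.7], [86.0, 246.0], [26.4, 229.0]]
0.315 [[40.5, 224.3], [84.9, 238.4], [25.3, 222.7]]
```

View pics/w5c.png

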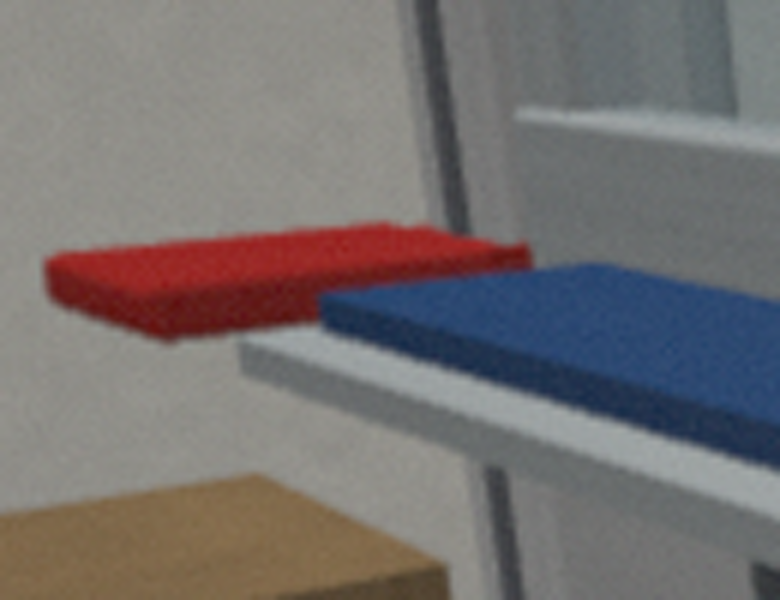

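{"name": "play_rows", "arguments": {
  "targets": [
    {"delta_pos": [0,0,0.001],"delta_rot": [0,0,0],"claw": 0},
    {"delta_pos": [0,0,0.002],"delta_rot": [0,0,0],"claw": 0},
    {"delta_pos": [0,0,0.003],"delta_rot": [0,0,0],"claw": 0},
    {"delta_pos": [0,0,0.004],"delta_rot": [0,0,0],"claw": 0},
    {"delta_pos": [0,0,0.0045],"delta_rot": [0,0,0],"claw": 0},
    {"delta_pos": [0,0,0.005],"delta_rot": [0,0,0],"claw": 0},
    {"delta_pos": [0,0,0.005],"delta_rot": [0,0,0],"claw": 0}
  ]
}}

```text
time: 11.25
eef_pos: [0.5738, 0.0016, 0.3005]
tcp_rot: [0.954, 0.296, 0.047, -0.013]
contact_force: [2.6, -2.3, -6.1]
opening: -0.001
```

```bash
python3 - <<'E'
from h import *
show()
i=ctrl.read_camera("wrist");cv2.imwrite("pics/w6.png",i)
hh=[.6096,.0328,-.0516]
for z in(.31,.315):print(z,proj("wrist",W(hh,[(-.04,.23,z),(-.045,.247,z)])).round(1).tolist())
cv2.imwrite("pics/w6c.png",cv2.resize(i[195:270,0:100],None,fx=8,fy=8,interpolation=cv2.INTER_CUBIC))
E
```

```text
t 11.25 q [-0.559 -0.019  2.339  1.929  1.346 -0.813] p [0.5738 0.0016 0.3005] F [ 2.6 -2.3 -6.1]
[[0.82, 0.567, 0.083], [0.564, -0.824, 0.053], [0.098, 0.003, -0.995]]
0.31 [[42.8, 237.3], [27.6, 235.5]]
0.315 [[41.7, 230.9], [26.5, 229.3]]
```

View pics/w6c.png

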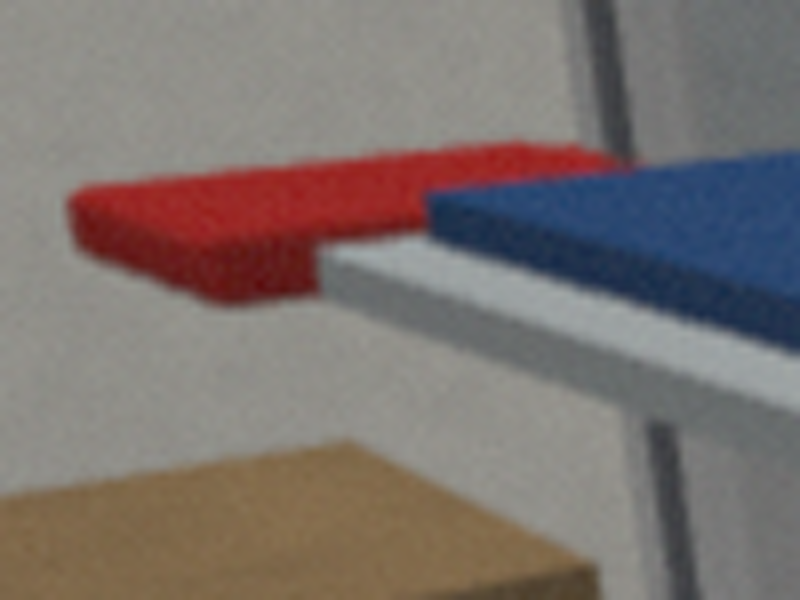

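{"name": "play_rows", "arguments": {
  "targets": [
    {"delta_pos": [0,0,-0.002],"delta_rot": [0,0,0],"claw": 0},
    {"delta_pos": [0,0,-0.005],"delta_rot": [0,0,0],"claw": 0},
    {"delta_pos": [0,0,-0.01],"delta_rot": [0,0,0],"claw": 0},
    {"delta_pos": [0,0,-0.02],"delta_rot": [0,0,0],"claw": 0},
    {"delta_pos": [0,0,-0.035],"delta_rot": [0,0,0],"claw": 0},
    {"delta_pos": [-0.005,-0.005,-0.05],"delta_rot": [0,0,0],"claw": 0},
    {"delta_pos": [-0.02,-0.015,-0.055],"delta_rot": [0,0,0],"claw": 0},
    {"delta_pos": [-0.035,-0.025,-0.06],"delta_rot": [0,0,0],"claw": 0},
    {"delta_pos": [-0.05,-0.035,-0.06],"delta_rot": [0,0,0],"claw": 0},
    {"delta_pos": [-0.06,-0.045,-0.06],"delta_rot": [0,0,0],"claw": 0},
    {"delta_pos": [-0.06,-0.045,-0.06],"delta_rot": [0,0,0],"claw": 0},
    {"delta_pos": [-0.06,-0.045,-0.06],"delta_rot": [0,0,0],"claw": 0}
  ]
}}

```text
time: 12.3
eef_pos: [0.5138, -0.0438, 0.2403]
tcp_rot: [0.954, 0.296, 0.048, -0.013]
contact_force: [0.9, -0.1, -0.1]
opening: -0.0
```

```bash
python3 - <<'E'
from h import *
show()
i=ctrl.read_camera("wrist");s=ctrl.read_camera("side")
hh=[.6096,.0328,-.0516]
for z in(.31,.315):print(z,proj("wrist",W(hh,[(-.04,.23,z),(-.045,.247,z)])).round(1).tolist())
p=proj("wrist",W(hh,[(-.04,.23,.315)]))[0].astype(int);print(p)
y0,x0=max(p[1]-40,0),max(p[0]-55,0)
a=cv2.resize(i[y0:y0+60,x0:x0+100],(640,384),interpolation=cv2.INTER_CUBIC);print(x0,y0)
b=cv2.resize(s[150:390,160:500],(297,210));c=cv2.resize(cv2.imread("pics/side0.png")[150:390,160:500],(297,210))
cv2.imwrite("pics/fin.png",np.vstack([a,np.hstack([b,c,np.zeros((210,46,3),np.uint8)])]))
E
```

```text
t 12.3 q [-0.752  0.05   2.431  1.804  1.517 -0.93 ] p [ 0.5138 -0.0438  0.2403] F [ 0.9 -0.1 -0.1]
[[0.82, 0.566, 0.083], [0.563, -0.825, 0.054], [0.099, 0.003, -0.995]]
0.31 [[86.6, 156.9], [73.2, 156.9]]
0.315 [[85.8, 151.4], [72.4, 151.4]]
[ 85 151]
30 111
```

View pics/fin.png

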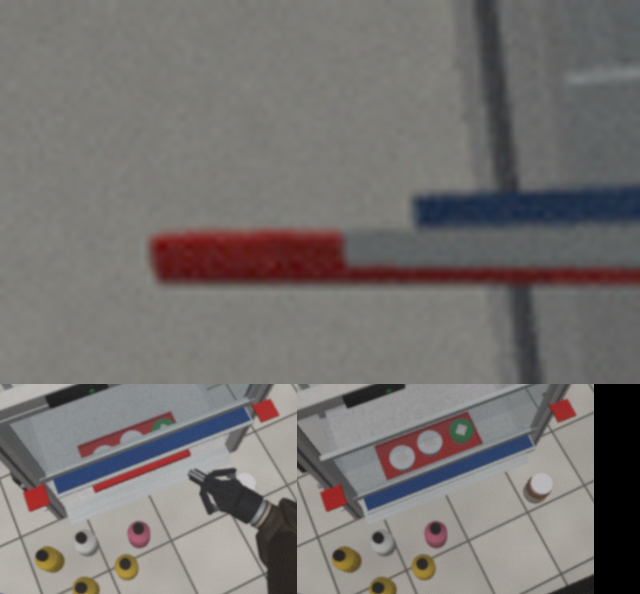

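```bash
python3 - <<'E'
from h import *
t=ctrl.read_camera("top");a=cv2.imread("pics/top0.png")
cv2.imwrite("pics/top_end.png",t)
for n,(x,y,w) in dict(jar=(413,283,24),bottle=(229,268,20)).items():
    p=a[y-w//2:y+w//2,x-w//2:x+w//2];r=cv2.matchTemplate(t[y-30:y+30,x-30:x+30],p,cv2.TM_CCOEFF_NORMED);_,v,_,l=cv2.minMaxLoc(r);print(n,round(v,3),l[0]+w//2-30,l[1]+w//2-30)
s=ctrl.read_camera("side");b=cv2.imread("pics/side0.png")
for n,(x,y) in dict(bottle=(257,331),jar=(439,265)).items():
    p=b[y-10:y+10,x-10:x+10];_,v,_,l=cv2.minMaxLoc(cv2.matchTemplate(s[y-30:y+30,x-30:x+30],p,cv2.TM_CCOEFF_NORMED));print(n,round(v,3),l[0]-20,l[1]-20)
E
```

```text
jar 0.997 0 0
bottle 0.998 0 0
bottle 0.998 0 0
jar 0.883 5 -7
```

```bash
python3 -c "
from plant import ctrl
print(ctrl.sign_off())"
```

```text
the job is handed in; nothing more can be done
None
```

The window is open to the red clips, or about 1 mm short of them. The hand is clear of it and the job is handed in at about 12.4 s of the 61 s.

With the fingers closed, I put the fingertips under the lip and pushed it up slowly from 0.156 m, where it already stood partly open. The last readings while pushing showed about 6 N of vertical force, with no pinching. I then lowered the hand and drew back about 35 mm.

**Height:** the last wrist images disagree slightly. At the end of the push the lip's underside looked about 0.5 mm below the clip's middle (0.3145 m against 0.315 m). After the hand was away, a nearly level view showed it about 1.5 mm below. Neither shows it past the markers. I left it rather than risk going over. I compared it only with the left clip.

**Bottle and jar:** the top camera shows both with no shift. The side camera agrees for the bottle. For the jar the side view gave a poor match (0.88, shifted 5 to 7 pixels); the gripper was partly hiding it there, so I relied on the top view.

**Cups:** I didn't measure the cups. They sat well behind the fingertips' path and were partly in view, apparently in place, in the last side picture.

**Joint limit:** while I was setting up the approach, joint 3 read up to 2.484 rad against its stated limit of 2.48. I moved it away at once, but it may have touched or slightly passed the limit.

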